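# Hold a spring test clip open around a board's contact tongue

### The arm

A 6-joint arm with a two-finger parallel gripper is mounted at the origin on a cart in front of the work surface, level with it; the furniture and walls round the work are solid. World frame = base frame: x ahead of the robot, y to its left, z up, the work surface at z = 0. Lengths are in m, angles in rad, forces in N, time in s.
With the tool pointing down it reaches from about 0.425 to 0.95 m from the base axis. Payload 3.5 kg.
Tool frame: the origin (TCP) lies midway between the tips of the shut fingers; the grasp point (between the pads) lies 19 mm behind it; z points along the fingers, y is the line along which they close (so a half turn about z gives the same grasp; the last joint's range is limited). The gripper opens to 85 mm and grips with 20 to 120 N. Pads are 22 mm wide; open, the fingers measure 114 mm over their backs; the gripper's body (76 mm by 85 mm) begins 54 mm behind the grasp point. The pads swing forward as they close: fully open they stand 13 mm farther back than shut.
Start: joints at [-0.15, 0.286, 1.577, -0, 1.279, -0.15], TCP at [0.675, 0, 0.231] pointing down, gripper open.
Joint ranges: [-2.77, 2.77], [-0.9, 2.22], [0.21, 2.48], [-1.53, 4.67], [0.24, 2.81], [-2.84, 2.84]. Speed limits (rad/s): [2.79, 2.79, 3.14, 3.14, 3.14, 3.14].

### API

Orientations are given as a unit quaternion [x, y, z, w].
In Python, from cell import get_state, get_image, job gives the robot as it stands.
- The arm moves only by the shell command python3 -m inch 'ROWS'. ROWS is JSON, a list of rows, each a list of 7 numbers: the shift along the world's x, y, z in m, then the turn, a rotation vector about the world's x, y, z in degrees, then the finger opening in m, from 0 to 0.0854. In form: [[tx, ty, tz, ax, ay, az, grip], ...]. A call has 1 to 20 rows; each row is the pose to reach, as a shift and turn from the pose commanded when the call began; what a row does not reach only later rows make up. A row lasts 1/10 s, in which the tool goes at most 50 mm and 8.59 degrees, less where a joint would pass 70% of its speed; a pose out of reach is approached as far as the arm can. A call with a gripper value outside its range is refused whole. The fingers move at their own pace and stop on an object; the grip force is fixed at half the most. Time passes only in rows, so rows that repeat a pose let the fingers close. It gives the time, the measured TCP pose, the force, the opening and the grip force at its end, in the units of the state.
- get_state(): the state, without advancing time (a new reading comes with each control period).
- get_image(name): name is "scene" or "side" or "wrist"; returns a dict with "pixels" (384x512x3 uint8, red, green, blue), "z_map" (384x512 float32, m along the optical axis (not along the pixel's ray), 0 where there is no reading), "fx", "fy", "cx", "cy" (pixels), "R" (3x3) and "t" (3): a world point X has camera coordinates R X + t. Camera axes: x right, y down, z forward; pixel columns grow to the right and rows downward; lengths in m; the calibration is good to about 2 mm. A picture is of the moment at which its call begins.
- job.job_done(): hands the job in; it is judged then, once.
The state is a dict: "time_s": time; "joint_positions": joint angles; "qd": joint speeds; "joint_efforts": joint torques, N m; "eef_pos": TCP position; "eef_rot": TCP orientation; "force": force on the tool from outside, world axes, zero at the start; "wrist_torque": the same for the moment, N m; "opening": finger opening in m; "gripper_force": force on a finger pad.
Only numpy, scipy, OpenCV 4.12 (cv2) and the standard library are available. Lean on these libraries where they do the work, as an engineer would, in place of code of your own. Each camera call takes 0.05 s, during which the arm holds its last target. There are 200 camera calls.

### The job

Squeeze the handles of the spring clip so that its jaws open, lift it off the steel rail, and carry it to the upright bare circuit board that has a narrow tongue standing up from its top edge. Hold it there jaws down and wide open astride the middle of the tongue, one jaw on each side, the tips well below the tongue's top edge and nothing of the clip touching the board, without shoving the boards or disturbing the other things. Finish while still holding the clip squeezed open there.

Things in the scene. Friction and masses are not known exactly. Their poses are not given: they have to be found in the camera images.
- clip: Black spring clip, 60 g, like a clothes peg, standing jaws down with its jaws biting the rail's top edge. Origin: middle of its hinge pin. z up to the handles, y along the pin, x the direction in which the handles are squeezed and the jaws part. Jaws 16 mm wide along y, 38 mm over their outside when open; room between them from the tips up to 7 mm below the hinge.
- clip_handles (a point): Middle between the two flat handles, 25 mm above the hinge. Handles: 20 mm wide along y, from 2 to 36 mm above the hinge; parked they splay in a V, 29 mm over their outside near the hinge, 48 mm at the top. Squeezed along x they open the jaws (spring: 5 N per finger at first, 11 N at full opening, more if squeezed lower) up to a stop: handles parallel, 28 mm over their outside.
- clip_front (a joint): Opening of the clip: how far each of its two levers is turned (they always turn equally). 0 = parked on the rail, pads 4 mm apart; 0.25 rad = fully open, tips 26 mm apart. A spring closes it, to -0.04 when nothing is between the jaws.
- clip_mouth (a point): Middle between the tips of the clip's two jaws, 43 mm below the hinge; axes as the clip's. The tips (steel pads 12 mm tall, 5 mm thick) end 44 mm below the hinge when parked, 42 mm when open.
- rail: Fixed parking rail: upright steel strip, 4 mm thick (x) and 100 mm long (y), top edge 75 mm above the bench, on a dark foot 70 x 110 mm, 10 mm thick. Origin: centre of the foot's underside; x across the strip, y along it, z up. The clip sits somewhere along it, its hinge 30 mm above the strip's top edge.
- tongue_board: The board to serve: bare green circuit board, 3 mm thick (x), 80 mm wide (y), top edge 86 mm above the bench, upright in an aluminium block 50 x 94 x 20 mm, together 0.35 kg and loose. From the middle of its top edge a tongue with brass strips, 28 mm wide (y), 3 mm thick, stands up 20 mm more. Origin: centre of the block's underside; z up.
- tongue_top (a point): Middle of the top edge of the tongue, 106 mm above the bench; axes as the board's.
- plain_board: The same green board and block (50 x 94 x 20 mm block, board 80 mm wide, 3 mm thick, top edge 86 mm above the bench) with a straight top edge and no tongue; leave it alone. Origin: centre of the block's underside; x across the board's thickness, z up.
- transformer_2: bystander: small transformer, 30 x 40 x 28 mm, origin under its centre
- cell_1: bystander: standing battery cell, 14 mm diameter, 50 mm tall, origin under its centre
- tape_electrical: bystander: roll of black tape, 59 mm across, 19 mm tall, origin under its centre
- solder_spool: bystander: spool of solder, 60 x 65 mm, 34 mm tall, origin under its centre
- pin_carton: bystander: small cardboard carton, 45 x 62 x 38 mm, origin under its centre
- paste_jar: bystander: jar with white lid, 50 mm diameter, 72 mm tall, origin under its centre
- nest_block_2: bystander: small light block, 26 x 38 x 22 mm, origin under its centre

How it is judged:
By the outcome, as a careful person would: the job done as asked, in the order asked, and still so for the second after the job is handed in, while the arm keeps its last pose, push and grip.
It also fails if it takes over 35 s, if anything falls off the work surface, if the arm or the gripper's body presses on something with over 40 N, if the wrist force passes 120 N, or if a joint passes its speed limit or range.

## Working session

There is one attempt and no reset: what is moved stays moved. The work goes in short steps, Python scripts to look and compute and a shell command to move; the robot and the scene stay as the last step left them, time stands still between calls to the robot, and variables do not carry over. Pictures are saved under pics/ and viewed, at most 10 in all, crops included, and the job is handed in when it is done.

```bash
mkdir -p pics
cat > h.py <<'E'
import numpy as np, cv2
from cell import get_state, get_image, job
def cloud(im):
    z=im["z_map"]; v,u=np.mgrid[:z.shape[0],:z.shape[1]]
    P=np.stack([(u-im["cx"])/im["fx"]*z,(v-im["cy"])/im["fy"]*z,z],-1)
    W=(P-np.array(im["t"]))@np.array(im["R"])
    W[z==0]=np.nan
    return W
def save(im,n): cv2.imwrite("pics/"+n,im["pixels"][:,:,::-1])
E
python3 - <<'E'
from h import *
import pickle
ims={n:get_image(n) for n in("scene","side")}
pickle.dump(ims,open("ims.pkl","wb"))
cv2.imwrite("pics/a.png",cv2.resize(np.vstack([ims[n]["pixels"] for n in ims])[:,:,::-1],(400,600)) if 0 else ims["scene"]["pixels"][:,:,::-1])
save(ims["side"],"b.png")
s=get_state();print(s["eef_pos"],s["eef_rot"],s["time_s"])
for n in ims: print(n, -np.array(ims[n]["R"]).T@np.array(ims[n]["t"]))
E
```

```text
[6.74404314e-01 1.13271653e-04 2.30068521e-01] [ 7.07111787e-01  7.07100961e-01 -6.24847374e-04 -8.72359493e-04] 0.1
scene [ 0.18692082 -0.77677663  0.75174571]
side [0.42659061 1.19165756 0.83976824]
```

View pics/a.png

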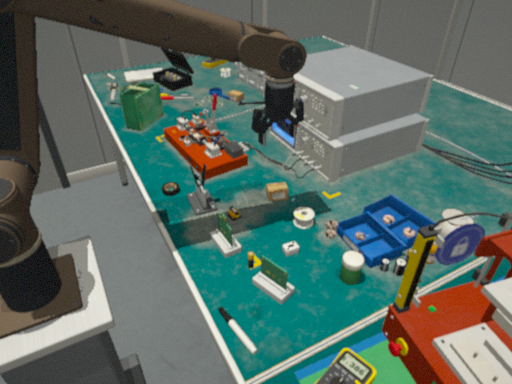

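View pics/b.png

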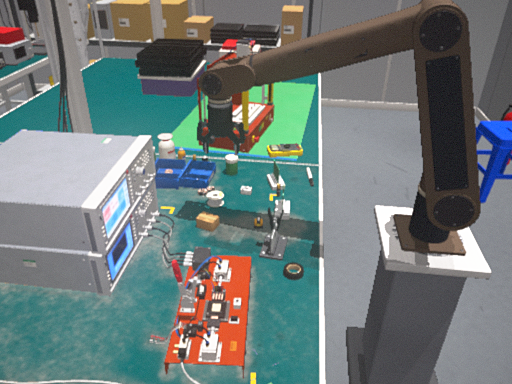

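The scene view shows the clip on its rail at (202,195), the tongue board at (225,235), the plain board at (272,280), and a dark band between the rail and the tongue board. The side view shows the clip at (275,235). Next I measure these.

Run:
```python
from h import *
import pickle
ims=pickle.load(open("ims.pkl","rb"))
for n in ims: ims[n]["W"]=cloud(ims[n])
a=cv2.resize(ims["scene"]["pixels"][150:310,140:350],None,fx=3.5,fy=3.5,interpolation=cv2.INTER_CUBIC)[:,:,::-1]
cv2.imwrite("pics/c.png",a)
b=cv2.resize(ims["side"]["pixels"][150:290,170:340],None,fx=4,fy=4,interpolation=cv2.INTER_CUBIC)[:,:,::-1]
cv2.imwrite("pics/d.png",b)
# height map fused
P=np.vstack([np.c_[im["W"].reshape(-1,3),im["pixels"].reshape(-1,3)] for im in ims.values()])
np.save("P.npy",P)
for n,(pts) in {"scene":[(165,230),(250,215),(320,205),(320,195),(225,225),(205,190),(270,265),(275,190)],"side":[(200,215),(240,230),(310,245),(275,230),(275,240),(276,180),(282,207),(205,220)]}.items():
    for u,v in pts: print(n,u,v,ims[n]["W"][v,u].round(3))
```

```text
scene 165 230 [0.347 0.067 0.004]
scene 250 215 [0.595 0.011 0.003]
scene 320 205 [ 0.808 -0.052  0.004]
scene 320 195 [ 0.839 -0.009  0.003]
scene 225 225 [ 0.477 -0.072  0.077]
scene 205 190 [0.52  0.182 0.012]
scene 270 265 [ 0.511 -0.249  0.076]
scene 275 190 [0.701 0.044 0.037]
side 200 215 [0.741 0.047 0.034]
side 240 230 [0.605 0.067 0.002]
side 310 245 [0.376 0.11  0.001]
side 275 230 [0.486 0.139 0.068]
side 275 240 [0.485 0.134 0.026]
side 276 180 [ 0.514 -0.246  0.022]
side 282 207 [ 0.476 -0.026  0.045]
side 205 220 [0.718 0.073 0.034]
```

View pics/c.png

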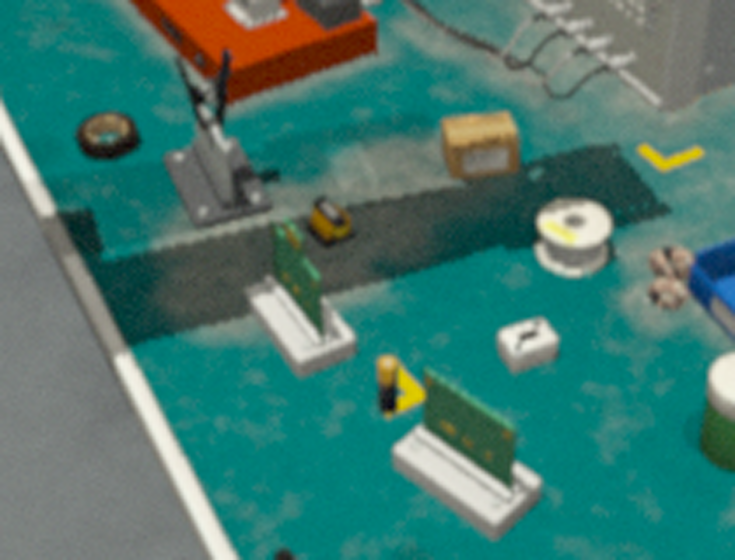

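View pics/d.png

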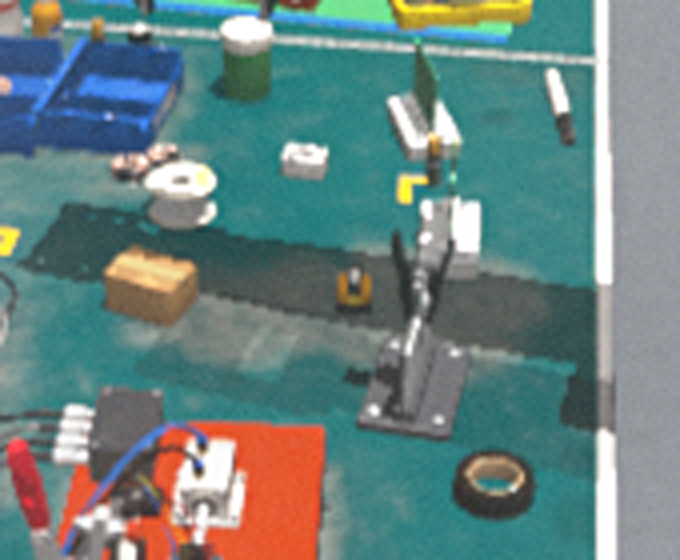

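Run:
```python
from h import *
P=np.load("P.npy");P=P[~np.isnan(P[:,0])]
def box(x,y,z): return P[(P[:,0]>x[0])&(P[:,0]<x[1])&(P[:,1]>y[0])&(P[:,1]<y[1])&(P[:,2]>z[0])&(P[:,2]<z[1])]
def rep(n,Q):
    c=Q[:,:2].mean(0); d=Q[:,:2]-c; w,V=np.linalg.eigh(d.T@d/len(Q)); a=V[:,1]
    yaw=np.degrees(np.arctan2(-a[0],a[1])); yaw=(yaw+90)%180-90
    t=d@a; s=d@V[:,0]
    print(n,len(Q),"c",c.round(4),"yaw of y-axis",yaw.round(1),"mid",(c+a*(t.min()+t.max())/2).round(4),"ext",np.ptp(t).round(3),"w",(2*np.sqrt(w[0])).round(4),"z",Q[:,2].min().round(3),Q[:,2].max().round(3))
rep("strip",box((.42,.56),(.05,.22),(.02,.072)))
rep("clip",box((.42,.56),(.05,.22),(.085,.16)))
Q=box((.42,.56),(.05,.22),(.116,.16));rep("handles",Q)
for z in np.arange(.08,.15,.01):
    q=box((.42,.56),(.05,.22),(z,z+.01)); 
    if len(q): print(z.round(2),len(q),q[:,:2].min(0).round(3),q[:,:2].max(0).round(3))
f=box((.42,.56),(.05,.22),(.006,.014));r=cv2.minAreaRect(f[:,:2].astype(np.float32));print("foot",r)
G=box((.42,.56),(-.14,.03),(.03,.12))
rep("board",G); rep("tongue",box((.42,.56),(-.14,.03),(.09,.12)))
rep("board low",box((.42,.56),(-.14,.03),(.03,.084)))
print("tb block",cv2.minAreaRect(box((.42,.56),(-.14,.03),(.012,.024))[:,:2].astype(np.float32)))
rep("plain",box((.42,.62),(-.33,-.18),(.03,.12)))
```

```text
strip 268 c [0.487  0.1398] yaw of y-axis 0.4 mid [0.487  0.1342] ext 0.165 w 0.0186 z 0.02 0.072
clip 259 c [0.4895 0.1382] yaw of y-axis 83.0 mid [0.4883 0.1383] ext 0.048 w 0.0161 z 0.085 0.143
handles 85 c [0.4916 0.1385] yaw of y-axis 82.8 mid [0.4884 0.1389] ext 0.048 w 0.0158 z 0.116 0.143
0.08 29 [0.476 0.128] [0.502 0.153]
0.09 24 [0.473 0.128] [0.503 0.149]
0.1 82 [0.472 0.122] [0.503 0.156]
0.11 60 [0.471 0.127] [0.505 0.153]
0.12 25 [0.467 0.124] [0.509 0.151]
0.13 41 [0.465 0.126] [0.512 0.156]
0.14 10 [0.465 0.127] [0.51  0.146]
foot ((0.48651719093322754, 0.1351044476032257), (0.16609354317188263, 0.1327858865261078), 88.42908477783203)
board 288 c [ 0.4777 -0.0628] yaw of y-axis -4.2 mid [ 0.4796 -0.0363] ext 0.136 w 0.0153 z 0.03 0.108
tongue 40 c [ 0.4772 -0.0634] yaw of y-axis 3.1 mid [ 0.4772 -0.0633] ext 0.031 w 0.0018 z 0.09 0.108
board low 215 c [ 0.4778 -0.0629] yaw of y-axis -5.3 mid [ 0.4804 -0.0357] ext 0.137 w 0.0174 z 0.03 0.084
tb block ((0.48842698335647583, -0.03373059630393982), (0.16636872291564941, 0.08511263877153397), 66.05168914794922)
plain 543 c [ 0.5159 -0.2563] yaw of y-axis 18.6 mid [ 0.5139 -0.2504] ext 0.092 w 0.0022 z 0.03 0.089
```

Clip is at about (0.488, 0.138) with its x axis at about −7°, handle tops at 0.143 as expected. The tongue is at about (0.477, −0.063), yaw about 3°, top at 0.108. I'll move above the clip.

```bash
python3 -m inch '[[-0.04,0.03,0,0,0,0,0.085],[-0.08,0.06,0,0,0,0,0.085],[-0.12,0.09,0,0,0,0,0.085],[-0.16,0.12,0,0,0,0,0.085],[-0.187,0.138,0,0,0,0,0.085],[-0.187,0.138,0,0,0,0,0.085],[-0.187,0.138,0,0,0,0,0.085]]'
python3 - <<'E'
from h import *
import pickle
w=get_image("wrist"); pickle.dump(w,open("w.pkl","wb"))
cv2.imwrite("pics/e.png",w["pixels"][:,:,::-1])
print(np.array(w["R"]).round(3),(-np.array(w["R"]).T@np.array(w["t"])).round(3))
W=cloud(w); Z=W[...,2]
for z0,z1,n in((.132,.16,"htop"),(.115,.132,"hlow"),(.068,.08,"strip"),(.005,.015,"foot")):
    m=(abs(W[...,0]-.488)<.08)&(abs(W[...,1]-.138)<.09)&(Z>z0)&(Z<z1)
    Q=W[m]
    if len(Q)>3: print(n,len(Q),Q.mean(0).round(4),Q.min(0).round(3),Q.max(0).round(3),cv2.minAreaRect(Q[:,:2].astype(np.float32)))
E
```

```text
time_s: 0.8
eef_pos: [0.4877, 0.1383, 0.2313]
eef_rot: [0.707, 0.708, 0.0, 0.0]
force: [-0.2, -0.9, -0.8]
opening: 0.0853
gripper_force: 0.0
[[ 1.     0.001 -0.001]
 [ 0.002 -0.948  0.319]
 [-0.001 -0.319 -0.948]] [0.488 0.22  0.375]
htop 327 [0.4888 0.1379 0.1393] [0.464 0.125 0.132] [0.511 0.149 0.143] ((0.487860769033432, 0.13705533742904663), (0.020109178498387337, 0.045933306217193604), 84.4577407836914)
hlow 252 [0.4889 0.1385 0.1238] [0.469 0.126 0.115] [0.508 0.149 0.132] ((0.48768365383148193, 0.13721060752868652), (0.019951289519667625, 0.038831960409879684), 84.42096710205078)
strip 285 [0.4882 0.1466 0.0755] [0.479 0.09  0.068] [0.497 0.188 0.08 ] ((0.48834228515625, 0.1390416920185089), (0.018459662795066833, 0.09822792559862137), 3.0368735790252686)
foot 2661 [0.4875 0.1533 0.0109] [0.408 0.048 0.005] [0.568 0.227 0.015] ((0.48789066076278687, 0.13756877183914185), (0.15954621136188507, 0.1791314333677292), 0.07321427017450333)
```

View pics/e.png

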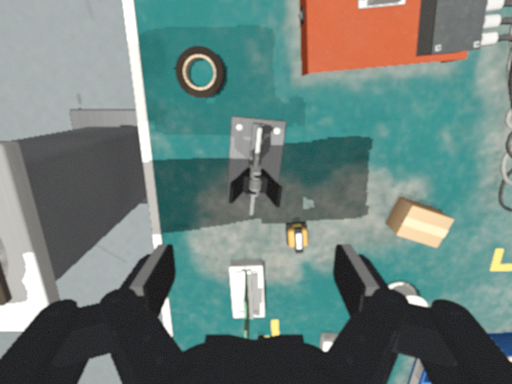

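The wrist view shows the clip at (256,185), centred at (0.488, 0.138) with yaw about −5.5°. The strip, from (250,212) to (258,120), agrees. I'll descend and squeeze.

```bash
python3 -m inch '[[0,0,-0.03,0,0,-5.5,0.085],[0,0,-0.06,0,0,-5.5,0.085],[0,0,-0.09,0,0,-5.5,0.085],[0,0,-0.11,0,0,-5.5,0.085],[0,0,-0.12,0,0,-5.5,0.085],[0,0,-0.12,0,0,-5.5,0.085],[0,0,-0.12,0,0,-5.5,0.06],[0,0,-0.12,0,0,-5.5,0.05],[0,0,-0.12,0,0,-5.5,0.04],[0,0,-0.12,0,0,-5.5,0.03],[0,0,-0.12,0,0,-5.5,0.02],[0,0,-0.12,0,0,-5.5,0.02],[0,0,-0.12,0,0,-5.5,0.02],[0,0,-0.12,0,0,-5.5,0.02],[0,0,-0.12,0,0,-5.5,0.02]]'
python3 - <<'E'
from h import *
for n,s in(("wrist",1),("side",1)):
    w=get_image(n);W=cloud(w)
    if n=="side": cv2.imwrite("pics/f.png",cv2.resize(w["pixels"][170:290,215:335],None,fx=4,fy=4,interpolation=cv2.INTER_CUBIC)[:,:,::-1])
E
```

```text
time_s: 2.35
eef_pos: [0.488, 0.138, 0.1113]
eef_rot: [0.74, 0.672, -0.0, -0.0]
force: [0.3, 0.3, -1.2]
opening: 0.0254
gripper_force: 63.6
```

View pics/f.png

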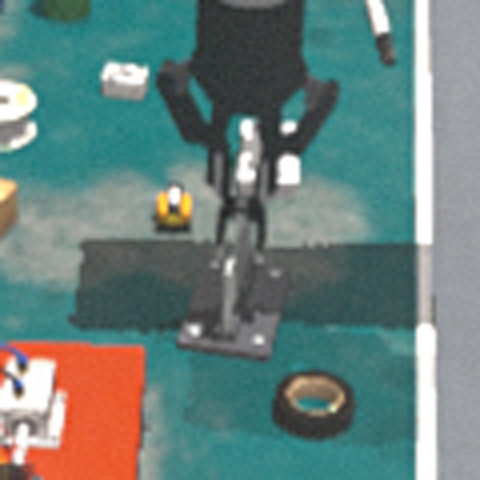

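The side view shows the jaws spread on both sides of the strip at (240,230), with an opening of 25 mm and 64 N of grip. I'll lift and carry it above the tongue.

```bash
python3 -m inch '[[0,0,0.015,0,0,0,0.02],[0,0,0.035,0,0,0,0.02],[0,0,0.065,0,0,0,0.02],[0,0,0.09,0,0,0,0.02],[0,0,0.1,0,0,0,0.02],[0,-0.02,0.1,0,0,1,0.02],[-0.002,-0.05,0.1,0,0,3,0.02],[-0.005,-0.08,0.1,0,0,5,0.02],[-0.008,-0.11,0.1,0,0,7,0.02],[-0.011,-0.14,0.1,0,0,8,0.02],[-0.011,-0.17,0.1,0,0,8,0.02],[-0.011,-0.19,0.1,0,0,8,0.02],[-0.011,-0.201,0.1,0,0,8,0.02],[-0.011,-0.201,0.1,0,0,8,0.02],[-0.011,-0.201,0.1,0,0,8,0.02]]'
python3 - <<'E'
from h import *
V=[]
for n in("wrist","scene","side"):
    w=get_image(n);W=cloud(w);Z=W[...,2]
    if n!="wrist":
        c=np.array([.477,-.063,.14]); p=np.array(w["R"])@c+np.array(w["t"]); u,v=int(w["fx"]*p[0]/p[2]+w["cx"]),int(w["fy"]*p[1]/p[2]+w["cy"])
        V.append(cv2.resize(w["pixels"][v-45:v+60,u-42:u+42],(400,500),interpolation=cv2.INTER_CUBIC))
    for z0,z1,nm in((.09,.112,"tongue"),(.04,.084,"board"),(.015,.024,"block"),(.15,.2,"jaws"),(.2,.208,"hinge")):
        m=(abs(W[...,0]-.477)<.045)&(abs(W[...,1]+.055)<.06)&(Z>z0)&(Z<z1); Q=W[m]
        if len(Q)>5: 
            l=cv2.fitLine(Q[:,:2].astype(np.float32),cv2.DIST_HUBER,0,.01,.01).ravel()
            print(n,nm,len(Q),np.median(Q,0).round(4),Q.min(0).round(3),Q.max(0).round(3),"yaw",np.degrees(np.arctan(-l[0]/l[1])).round(1),"rect",np.round(np.hstack(cv2.minAreaRect(Q[:,:2].astype(np.float32))),4))
cv2.imwrite("pics/g.png",np.hstack(V)[:,:,::-1])
E
```

```text
time_s: 3.95
eef_pos: [0.4768, -0.0624, 0.2108]
eef_rot: [0.692, 0.722, 0.0, -0.001]
force: [0.5, -0.1, -1.4]
opening: 0.025
gripper_force: 63.6
wrist tongue 127 [ 0.4768 -0.0618  0.1068] [ 0.475 -0.078  0.09 ] [ 0.479 -0.05   0.108] yaw 2.3 rect [ 0.4769 -0.0642  0.0029  0.0285  2.6161]
wrist board 24 [ 0.4752 -0.0245  0.0703] [ 0.473 -0.032  0.042] [ 0.477 -0.024  0.082] yaw 22.8 rect [ 4.75800e-01 -2.81000e-02  2.30000e-03  8.10000e-03  1.84792e+01]
wrist block 2145 [ 0.4733 -0.0596  0.0211] [ 0.45  -0.112  0.016] [ 0.503 -0.016  0.024] yaw -14.6 rect [ 0.4766 -0.064   0.0501  0.0936  2.4879]
wrist jaws 721 [ 0.4755 -0.0561  0.188 ] [ 0.457 -0.077  0.156] [ 0.493 -0.05   0.2  ] yaw -86.8 rect [ 0.4773 -0.0625  0.0342  0.0259 21.9528]
wrist hinge 1060 [ 0.476  -0.0616  0.2032] [ 0.461 -0.076  0.2  ] [ 0.49  -0.05   0.208] yaw -41.4 rect [ 4.74300e-01 -6.27000e-02  2.62000e-02  2.84000e-02  7.63718e+01]
scene tongue 36 [ 0.4768 -0.0665  0.099 ] [ 0.475 -0.077  0.091] [ 0.48  -0.05   0.109] yaw 2.6 rect [ 0.4775 -0.0636  0.0041  0.027   2.0629]
scene board 166 [ 0.4768 -0.0682  0.062
[... 608 characters left out ...]
.045  0.107] yaw 4.2 rect [ 4.7750e-01 -5.9800e-02  6.0000e-04  2.8700e-02  3.5866e+00]
side board 14 [ 0.4757 -0.0258  0.0623] [ 0.473 -0.059  0.043] [ 0.478 -0.02   0.083] yaw 3.0 rect [ 4.7590e-01 -3.9600e-02  2.8000e-03  3.9000e-02  4.1106e+00]
side block 183 [ 0.472  -0.0527  0.0194] [ 0.45  -0.106  0.015] [ 0.501 -0.009  0.024] yaw -2.8 rect [ 0.4767 -0.0571  0.0485  0.0957  3.4194]
side jaws 65 [ 0.4748 -0.0542  0.1895] [ 0.458 -0.076  0.154] [ 0.494 -0.046  0.2  ] yaw -89.5 rect [ 4.75600e-01 -6.06000e-02  2.96000e-02  3.59000e-02  8.25281e+01]
side hinge 20 [ 0.4744 -0.0556  0.2022] [ 0.463 -0.067  0.2  ] [ 0.489 -0.048  0.205] yaw 82.2 rect [ 0.4764 -0.056   0.025   0.0168 14.9038]
```

View pics/g.png

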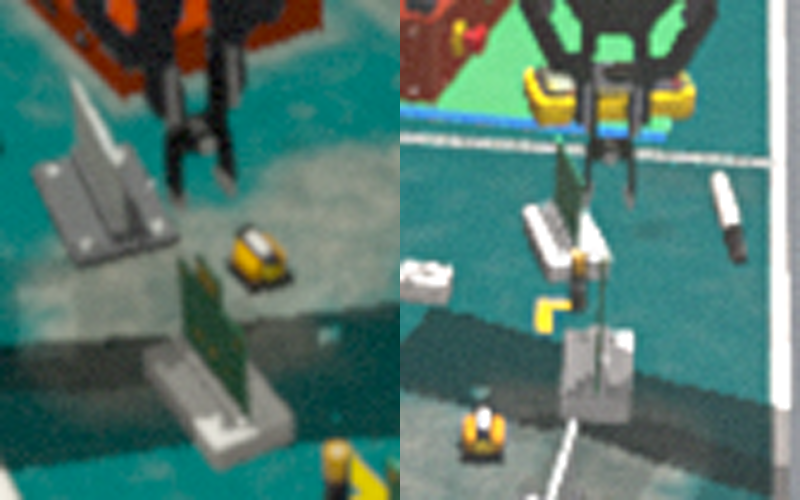

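The clip hangs straight and wide open above the tongue. The tongue is at (0.477, −0.064) with yaw 2.5°, which matches the clip. Before descending I'll check the tip height.

Run:
```python
from h import *
for n in("wrist","scene","side"):
    w=get_image(n);W=cloud(w);Z=W[...,2]
    m=(abs(W[...,0]-.477)<.03)&(abs(W[...,1]+.063)<.03)&(Z>.12)&(Z<.2)
    for s in(-1,1):
        Q=W[m&((W[...,0]-.4768)*s>.005)]
        if len(Q)<4: continue
        L=Q[Q[:,2]<Q[:,2].min()+.012]
        print(n,s,len(Q),np.sort(Q[:,2])[:8].round(4),"tips x",L[:,0].min().round(4),L[:,0].max().round(4),"y",L[:,1].min().round(4),L[:,1].max().round(4))
```

```text
wrist -1 303 [0.1564 0.1573 0.1581 0.1584 0.1585 0.1586 0.1586 0.1587] tips x 0.4575 0.4651 y -0.0679 -0.0554
wrist 1 283 [0.1551 0.1557 0.1574 0.1578 0.158  0.1581 0.1581 0.1582] tips x 0.4866 0.4931 y -0.0658 -0.0541
scene -1 74 [0.1559 0.1565 0.1568 0.1573 0.1589 0.1591 0.1601 0.1603] tips x 0.4585 0.4665 y -0.0724 -0.0589
scene 1 54 [0.1531 0.1564 0.1574 0.1578 0.1579 0.1595 0.1606 0.1626] tips x 0.4878 0.4951 y -0.0706 -0.0539
side -1 27 [0.1588 0.1605 0.1609 0.1626 0.1637 0.1641 0.1671 0.1684] tips x 0.4602 0.4649 y -0.0717 -0.0472
side 1 25 [0.1548 0.1553 0.1566 0.1595 0.1608 0.1625 0.1629 0.1659] tips x 0.4868 0.4935 y -0.0684 -0.0507
```

The tips are at z≈0.156, because the finger swing pushed the clip down about 7 mm. The gap is centred at x≈0.476. I'll lower it 68 mm, which puts the tips about 18 mm below the tongue's top edge.

```bash
python3 -m inch '[[0.0005,-0.001,-0.01,0,0,0,0.02],[0.0005,-0.001,-0.025,0,0,0,0.02],[0.0005,-0.001,-0.04,0,0,0,0.02],[0.0005,-0.001,-0.05,0,0,0,0.02],[0.0005,-0.001,-0.06,0,0,0,0.02],[0.0005,-0.001,-0.068,0,0,0,0.02],[0.0005,-0.001,-0.068,0,0,0,0.02],[0.0005,-0.001,-0.068,0,0,0,0.02],[0.0005,-0.001,-0.068,0,0,0,0.02]]'
python3 - <<'E'
from h import *
V=[]
for n in("wrist","scene","side"):
    w=get_image(n);W=cloud(w);Z=W[...,2]
    c=np.array([.477,-.063,.1]); p=np.array(w["R"])@c+np.array(w["t"]); u,v=int(w["fx"]*p[0]/p[2]+w["cx"]),int(w["fy"]*p[1]/p[2]+w["cy"])
    if n!="wrist": V.append(cv2.resize(w["pixels"][v-35:v+40,u-30:u+30],(400,500),interpolation=cv2.INTER_CUBIC))
    near=(abs(W[...,0]-.477)<.03)&(abs(W[...,1]+.063)<.06)
    dark=w["pixels"].max(-1)<75
    for s in(-1,1):
        Q=W[near&(Z>.06)&(Z<.115)&((W[...,0]-.477)*s>.007)]
        if len(Q): print(n,"jaw",s,len(Q),Q.min(0).round(4),Q.max(0).round(4))
    B=W[near&(Z>.035)&(Z<.11)&(abs(W[...,0]-.477)<.006)]
    if len(B): print(n,"board",len(B),np.median(B,0).round(4),B.min(0).round(3),B.max(0).round(3))
    K=W[near&(Z>.015)&(Z<.024)]
    if len(K): print(n,"block",np.round(np.hstack(cv2.minAreaRect(K[:,:2].astype(np.float32))),4))
cv2.imwrite("pics/h.png",np.hstack(V)[:,:,::-1])
E
```

```text
time_s: 5.15
eef_pos: [0.478, -0.0642, 0.144]
eef_rot: [0.692, 0.722, 0.0, 0.001]
force: [0.8, 0.1, -0.6]
opening: 0.0251
gripper_force: 63.6
wrist jaw -1 160 [ 0.4587 -0.07    0.0899] [ 0.4663 -0.0577  0.115 ]
wrist jaw 1 150 [ 0.4877 -0.0685  0.0883] [ 0.4942 -0.0562  0.1144]
wrist board 296 [ 0.4759 -0.0432  0.0874] [ 0.474 -0.061  0.037] [ 0.478 -0.024  0.108]
wrist block [ 0.4767 -0.0637  0.0501  0.0934  2.5099]
scene jaw -1 32 [ 0.4599 -0.0768  0.0894] [ 0.4667 -0.0588  0.115 ]
scene jaw 1 33 [ 0.489  -0.0743  0.0885] [ 0.4974 -0.0581  0.1145]
scene board 199 [ 0.4772 -0.0728  0.0661] [ 0.474 -0.104  0.035] [ 0.482 -0.026  0.107]
scene block [ 0.4776 -0.0649  0.0505  0.095   2.3384]
side jaw -1 11 [ 0.4599 -0.0706  0.09  ] [ 0.4646 -0.0527  0.1103]
side jaw 1 14 [ 0.4871 -0.0681  0.0879] [ 0.4944 -0.0508  0.1129]
side board 25 [ 0.4758 -0.0305  0.0814] [ 0.473 -0.072  0.038] [ 0.479 -0.021  0.106]
side block [ 0.4769 -0.0605  0.0486  0.0984  3.3665]
```

View pics/h.png

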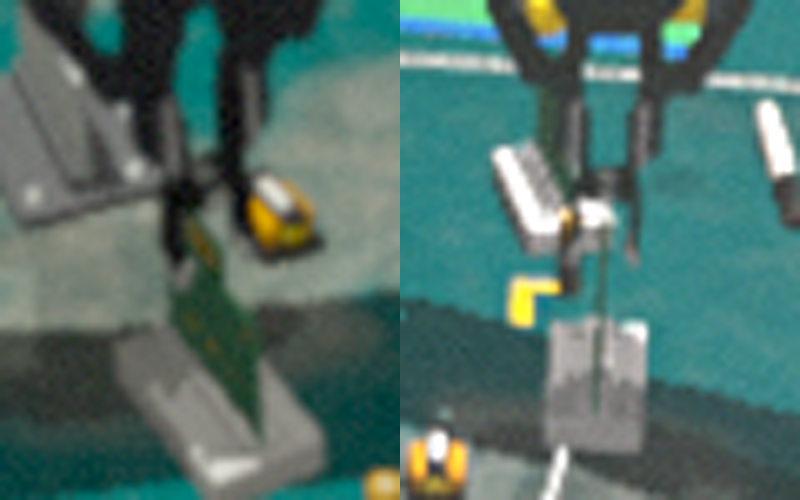

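The views show the jaws on both sides of the tongue: right view jaws at about (570,250) and (632,250), tongue at (603,230). The tips are 17–18 mm below the top edge, the gap is centred and the block hasn't moved. I'll let it settle briefly and hand in.

```bash
python3 -m inch '[[0,0,0,0,0,0,0.02],[0,0,0,0,0,0,0.02],[0,0,0,0,0,0,0.02]]' && python3 -c "from cell import job; print(job.job_done())"
```

```text
time_s: 5.6
eef_pos: [0.4775, -0.064, 0.1434]
eef_rot: [0.692, 0.722, 0.0, 0.0]
force: [0.6, -0.0, -0.3]
opening: 0.0253
gripper_force: 63.6
the job is handed in; nothing more can be done
None
```

I handed the job in at 5.6 s with the clip held squeezed open astride the middle of the tongue, tips about 17 mm below its top edge; the last images showed no contact with the board and the board unmoved, but hand-in returned no verdict.

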